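# Unstack the washed instrument containers onto their drying pads

## Robot

A 7-joint arm with a two-finger parallel gripper is mounted at the origin on the work surface. World frame = base frame: x ahead of the robot, y to its left, z up, the work surface at z = 0. Lengths are in m, angles in rad, forces in N, time in s.
With the tool pointing down it reaches from about 0.4 to 0.9 m from the base axis. Payload 5.5 kg.
Tool frame: the origin (TCP) lies at the very end of the fingers, on their centre line; the grasp point (between the pads) lies 19 mm behind it; z points along the fingers, y is the line along which they close (so a half turn about z gives the same grasp; the last joint's range is limited). The gripper opens to 92 mm and grips with 3 to 60 N. Pads are 19 mm wide; open, the fingers measure 130 mm over their backs; the gripper's body (75 mm by 190 mm) begins 47 mm behind the grasp point.
Start: joints at [-1.057, 0.501, -0.427, 1.55, 0.221, 1.138, -0.21], TCP at [0.161, 0.63, 0.227] pointing down, gripper open.
Joint ranges: [-2.88, 2.88], [-0.31, 2.03], [-1.54, 1.56], [0.2, 2.42], [-1.41, 4.55], [0.19, 2.02], [-2.57, 2.57]. Speed limits (rad/s): [2.57, 2.57, 3.14, 3.14, 3.14, 3.14, 3.14].

## Interface

Orientations are given as a unit quaternion [w, x, y, z].
In Python, from rig import manip gives the robot as it stands. Calls block until the motion is done:
- manip.move_to(position, orientation): joint-space move of the TCP to a pose.
- manip.move_linear(position, orientation=None, feed=0.15, f_stop=None): straight line of the TCP; orientation=None keeps the orientation; feed is the mean speed in m/s. With f_stop (N) it stops when the force on the tool has changed by that much, and returns True; else False.
- manip.move_joints(angles): joint-space move.
- manip.command_gripper(opening, grasp_force=None): opening from 0.0 (shut) to 1.0 (fully open); grasp_force is the grip in N (None keeps the last); returns when the fingers have stopped.
- manip.wait(seconds).
- manip.ik(position, orientation): joint angles nearest the present ones, or None.
- manip.get_state(): the state.
- manip.snapshot(name): name is "scene" or "top" or "wrist"; returns a dict with "image" (400x640x3 uint8, red, green, blue), "fovy" (degrees; the focal length in pixels is half the picture's height over the tangent of half this angle, whatever the lens; pixels are square), "cx", "cy" (the principal point, pixels), "dist" ([k1, k2, p1, p2, k3] as OpenCV has them; the pictures are not rectified), "rvec" (rotation vector, rad) and "tvec" (3), from world to camera coordinates, as OpenCV has them; the wrist camera has in their place "T_tool_cam" (4x4, takes a point from camera to tool coordinates, whose origin is the TCP and whose axes are the flange's). Camera axes: x right, y down, z forward; pixel columns grow to the right and rows downward; lengths in m; the calibration is good to about 2 mm. A picture is of the moment at which its call begins: read the wrist's pose just before it. There is no depth.
A pose or a line that the arm cannot do raises manip.IKError and nothing moves.
- manip.sign_off(): hands the job in; it is judged then, once.
The state is a dict: "clock": time; "joint_positions": joint angles; "joint_vel": joint speeds; "tau": joint torques, N m; "position": TCP position; "tool_rot": TCP orientation; "contact_force": force on the tool from outside, world axes, zero at the start; "wrist_torque": the same for the moment, N m; "finger_gap": opening from 0.0 (shut) to 1.0 (fully open); "grip_force": force on a finger pad.
Only numpy, scipy, OpenCV 4.12 (cv2) and the standard library are available. Lean on these libraries where they do the work, as an engineer would, in place of code of your own. Each camera call takes 0.05 s, during which the arm holds its last target. There are 200 camera calls.

## Task

The washed containers came out of the ultrasonic bath in one stack: take it apart and stand each container upright on the silicone pad of its own shape and size, centred on the outline drawn there and, for the long cassette and the square box, squared up with it. Set them down gently rather than dropping them, keep them upright all the while, and leave the open instrument tray where it is.

Things in the scene. Friction and masses are not known exactly. Their poses are not given: they have to be found in the camera images.
- cassette: Long closed stainless instrument cassette, 56 (x) x 180 (y) x 28 mm high, dark drainage slots across its flat lid; the bottom of the stack, standing on the worktop. About 0.35 kg. Origin: centre of its underside; z up, y along its length.
- square_box: Closed aluminium box, square, 56 x 56 x 26 mm high, a dark dot in each corner of its flat lid; stands on one end of the cassette's lid (either end), about 50 mm from its middle, its sides within 0.12 rad of the cassette's. About 0.16 kg. Origin: centre of its underside; z up, x and y along its sides.
- round_tin: Closed round steel tin, 54 mm in diameter, 30 mm high, a dark ring on its flat lid; stands on the other end of the cassette's lid, about 50 mm from its middle. About 0.14 kg. Origin: centre of its underside; z up.
- small_pot: Small closed round white ceramic pot, 38 mm in diameter, 32 mm high, flat top; stands on the square box, at the top of the stack. About 0.09 kg. Origin: centre of its underside; z up.
- long_pad: Fixed grey silicone pad, oblong, 86 (x) x 210 (y) x 4 mm thick, with the cassette's 56 x 180 mm outline drawn on it. Origin: centre of its underside, on the worktop; z up, y along its length.
- square_pad: Fixed grey silicone pad, square, 86 x 86 x 4 mm thick, with the square box's 56 mm outline drawn on it. Origin: centre of its underside, on the worktop; z up, x and y along its sides.
- round_pad: Fixed grey silicone pad, round, 84 mm in diameter, 4 mm thick: the larger of the two round pads, with the tin's 54 mm circle drawn on it. Origin: centre of its underside, on the worktop; z up.
- small_pad: Fixed grey silicone pad, round, 68 mm in diameter, 4 mm thick: the smaller of the two round pads, with the pot's 38 mm circle drawn on it. Origin: centre of its underside, on the worktop; z up.
- instrument_tray: Open steel tray with three instruments in it, 80 (x) x 140 (y) x 26 mm high, loose, standing on the worktop among the pads; not part of the job, to be left where it is. Origin: centre of its underside; z up, y along its length.
Mind the look-alikes: they are no part of the job. What is shaped like the square_box but brown or yellow is not meant.

How it is judged:
By the outcome, as a careful person would: the job done as asked, in the order asked, and still so for the second after the job is handed in, with the robot touching nothing.
It also fails if it takes over 128 s, if anything falls off the work surface, if the arm or the gripper's body presses on something with over 40 N, if the wrist force passes 120 N, or if a joint passes its speed limit or range.

## Working session

There is one attempt and no reset: what is moved stays moved. The work goes in short steps, each a Python script; the robot and the scene stay as the last script left them, time stands still between calls to the robot, and variables do not carry over. Pictures are saved under pics/ and viewed, at most 14 in all, crops included, and the job is handed in when it is done.

```bash
mkdir -p pics; ls; python3 - <<'E'
from rig import manip
import cv2,numpy as np
for n in ("scene","top"):
    s=manip.snapshot(n); cv2.imwrite(f"pics/{n}0.png",s["image"][:,:,::-1])
    print(n,{k:np.round(v,4).tolist() for k,v in s.items() if k!="image"})
s=manip.snapshot("wrist");print(s["T_tool_cam"],s["fovy"],s["cx"],s["cy"],s["dist"])
print(manip.get_state())
E
```

```text
pics
scene {'fovy': 44.4814, 'cx': 317.075, 'cy': 196.4007, 'dist': [-0.0132, 0.0, 0.0, 0.0, 0.0], 'rvec': [2.2491, 1.0997, -0.3618], 'tvec': [-0.3845, -0.3339, 1.4381]}
top {'fovy': 48.0744, 'cx': 321.1202, 'cy': 193.1546, 'dist': [-0.1257, 0.0, 0.0, 0.0, 0.0], 'rvec': [2.1728, -2.1932, 0.117], 'tvec': [-0.0187, 0.5875, 1.2725]}
[[-8.90180927e-04 -9.62555204e-01 -2.71084279e-01  7.35663269e-02]
 [ 9.99999564e-01 -9.33246958e-04  2.99581273e-05 -2.07801254e-04]
 [-2.81824930e-04 -2.71084134e-01  9.62555615e-01 -1.56652214e-01]
 [ 0.00000000e+00  0.00000000e+00  0.00000000e+00  1.00000000e+00]] 65.45805214248121 317.1255937556581 197.47516877761794 [0.01049104 0.         0.         0.         0.        ]
{'clock': 0.15, 'joint_positions': array([-1.05681311,  0.501642  , -0.42681882,  1.5511889 ,  0.22079008,
        1.13828407, -0.21033532]), 'joint_vel': array([ 0.00012681, -0.00293879, -0.00244859, -0.00239721,  0.00042537,
       -0.00153603,  0.00079751]), 'tau': array([-6.42698316e-03, -5.67107892e+01, -5.82553715e+00, -2.79452920e+01,
       -6.88950531e-02,  2.64931476e-02,  1.26048722e-04]), 'position': array([0.16120777, 0.62914845, 0.22591849]), 'tool_rot': array([-1.25659449e-04,  1.25069390e-01,  9.92147721e-01, -7.28554989e-04]), 'contact_force': array([-0.55702267,  0.19596062, -0.93495617]), 'wrist_torque': array([-0.02246719,  0.04462708,  0.03162373]), 'grip_force': 0.0, 'finger_gap': 1.0023429166462696}
```

View pics/top0.png

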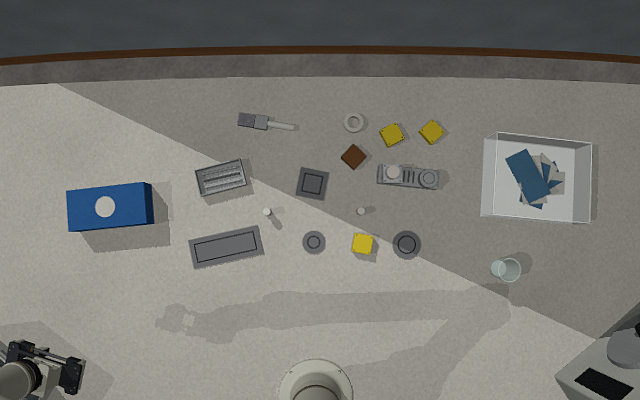

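View pics/scene0.png

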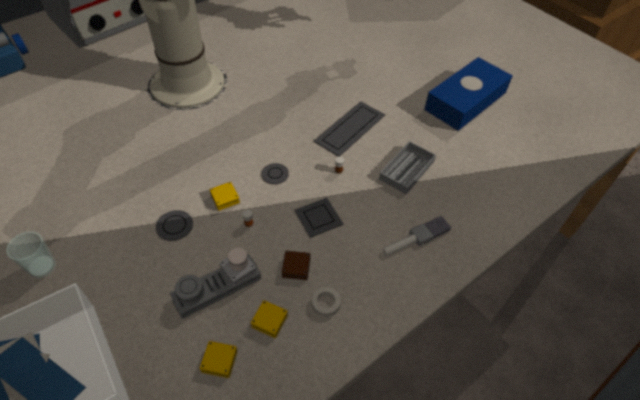

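The top view shows the stack at about (408,176), with the pot at (393,172) at the square box end and the tin at (429,178). The pads are long (226,247), square (312,183), small (314,242) and round (406,244). The tray is at (221,177). The brown and yellow boxes are decoys, and two small vials stand at (267,211) and (361,211). The scene view agrees.

```bash
cat > h.py <<'E'
from rig import manip
import cv2,numpy as np
from scipy.spatial.transform import Rotation as R
def q(a):  # tool down, tool x axis at world angle a, fingers close along a+90deg
    x=(R.from_euler('z',a)*R.from_euler('x',np.pi)).as_quat(); return [x[3],x[0],x[1],x[2]]
def snap(n,save=None):
    st=manip.get_state(); s=manip.snapshot(n)
    f=200/np.tan(np.radians(s["fovy"])/2); s["K"]=np.array([[f,0,s["cx"]],[0,f,s["cy"]],[0,0,1]]); s["D"]=np.array(s["dist"])
    if n=="wrist":
        w=st["tool_rot"]; T=np.eye(4); T[:3,:3]=R.from_quat([w[1],w[2],w[3],w[0]]).as_matrix(); T[:3,3]=st["position"]; T=T@s["T_tool_cam"]
        s["Rwc"],s["c"]=T[:3,:3],T[:3,3]
    else:
        Rm=cv2.Rodrigues(np.array(s["rvec"],float))[0]; s["Rwc"]=Rm.T; s["c"]=-Rm.T@np.array(s["tvec"])
    if save:
        cv2.imwrite(f"pics/{save}.png",s["image"][:,:,::-1]); np.save(f"pics/{save}.npy",{k:v for k,v in s.items()},allow_pickle=True)
    return s
def load(n): return np.load(f"pics/{n}.npy",allow_pickle=True).item()
def world(s,px,z):
    p=cv2.undistortPoints(np.array(px,float).reshape(-1,1,2),s["K"],s["D"]).reshape(-1,2)
    d=np.c_[p,np.ones(len(p))]@s["Rwc"].T
    return (s["c"]+d*((z-s["c"][2])/d[:,2])[:,None])[:,:2]
E
python3 - <<'E'
from h import *
s=snap("top")
for n,p,z in [("pot",(393,172),.086),("tin",(429,178),.058),("long",(226,247),.004),("sq",(312,183),.004),("small",(314,242),.004),("round",(406,244),.004),("tray",(221,177),.02),("v1",(267,211),.03),("v2",(361,211),.03)]: print(n,world(s,[p],z).round(3))
for a in (0,1.57,-1.57):
  print(a,[ (manip.ik([x,y,.3],q(a)) is not None) for x,y in [(.6,-.2),(.5,0),(.45,.25),(.45,-.25)]])
manip.move_to([.52,-.15,.3],q(0)); snap("wrist","w1"); print(manip.get_state()["clock"])
manip.move_to([.47,.12,.3],q(0)); snap("wrist","w2"); print(manip.get_state()["clock"])
E
```

```text
pot [[ 0.64  -0.225]]
tin [[ 0.625 -0.334]]
long [[0.433 0.256]]
sq [[0.62  0.002]]
small [[ 0.446 -0.002]]
round [[ 0.437 -0.273]]
tray [[0.638 0.269]]
v1 [[0.537 0.132]]
v2 [[ 0.534 -0.139]]
0 [True, True, True, True]
1.57 [True, True, True, True]
-1.57 [True, False, True, True]
3.275
4.3917
```

View pics/w1.png

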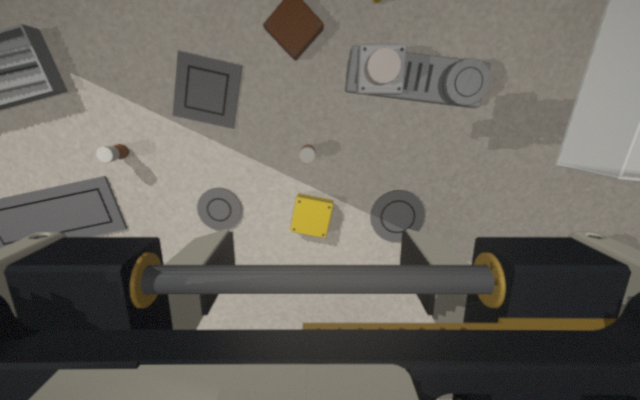

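View pics/w2.png

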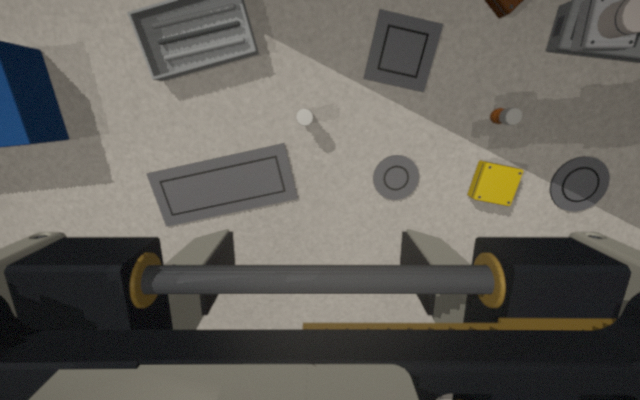

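The first wrist view shows the whole stack: box with pot at (383,67), tin at (466,82). It also shows the square pad at (207,90), the small pad (219,209) and the round pad (398,215). The second shows the long pad at (223,184), square pad (403,50), small pad (397,178) and round pad (580,184).

```bash
cat > det.py <<'E'
from h import *
def dark(s,k=9,t=18):
    g=cv2.cvtColor(s["image"],cv2.COLOR_RGB2GRAY); g=cv2.resize(g,None,fx=3,fy=3,interpolation=cv2.INTER_CUBIC)
    b=cv2.morphologyEx(g,cv2.MORPH_BLACKHAT,cv2.getStructuringElement(cv2.MORPH_ELLIPSE,(3*k,3*k)))
    return b>t
def comps(m,roi):
    x0,y0,x1,y1=[3*v for v in roi]; z=np.zeros(m.shape,np.uint8); z[y0:y1,x0:x1]=m[y0:y1,x0:x1]
    n,l,st,_=cv2.connectedComponentsWithStats(z)
    o=sorted(range(1,n),key=lambda i:-st[i,4])
    return [((np.argwhere(l==i)[:,::-1]+.5)/3-.5,st[i,4]) for i in o]
def rect(P):
    c,sz,a=cv2.minAreaRect((P*1000).astype(np.float32)); return np.array(c)/1000,sz,a
def circ(P):  # mean radius fit on line pixels
    A=np.c_[2*P,np.ones(len(P))]; v=np.linalg.lstsq(A,(P**2).sum(1),rcond=None)[0]; return v[:2],np.sqrt(v[2]+v[:2]@v[:2])
E
python3 - <<'E'
from det import *
for n,L in {"w1":[("sq",(183,60,232,120),0),("small",(203,192,235,226),1),("round",(374,193,422,237),1)],
            "w2":[("long",(155,150,292,218),0),("sq",(372,17,435,82),0),("small",(378,160,416,197),1),("round",(555,160,607,208),1)]}.items():
    s=load(n); m=dark(s,9,14)
    for nm,roi,r in L:
        px,a=comps(m,roi)[0]; P=world(s,px,.004)
        print(n,nm,a,*( [x.round(4) for x in circ(P)] if r else [np.round(x,4) for x in rect(P)]))
s=load("w1"); m=dark(s,9,14)
cv2.imwrite("pics/dbg.png",cv2.resize((np.hstack([m[90:360,1020:1500]*255, cv2.resize(cv2.cvtColor(s["image"],cv2.COLOR_RGB2GRAY),None,fx=3,fy=3)[90:360,1020:1500]])).astype(np.uint8),(800,225)))
E
```

```text
w1 sq 4002 [0.6177 0.0043] [57.1545 57.0442] 77.7705
w1 small 1700 [0.4462 0.0015] 0.0175
w1 round 2402 [ 0.4336 -0.2728] 0.0261
w2 long 7530 [0.4338 0.2604] [ 57.6231 181.3734] 12.2813
w2 sq 4556 [0.6173 0.0048] [57.3777 57.1077] 78.0385
w2 small 1785 [0.4459 0.002 ] 0.0175
w2 round 2733 [ 0.4348 -0.2713] 0.0255
```

View pics/dbg.png

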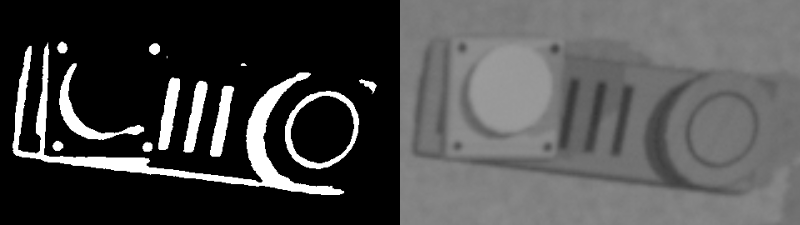

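```bash
python3 - <<'E'
from det import *
s=load("w1"); m=dark(s,9,14)
C=comps(m,(340,30,500,120))
# tin ring
for px,a in C:
    c,r=circ(world(s,px,.058))
    if a>150: print("comp",a,px.mean(0).round(1),rect(world(s,px,.028)),c.round(4),r.round(4), np.std(np.linalg.norm(world(s,px,.058)-c,axis=1)).round(4))
d=[px.mean(0) for px,a in C if 30<a<150 and px[:,0].max()<412]; print([x.round(1) for x in d],[a for p,a in C if 30<a<150])
D=world(s,np.array(d),.054); print("dots",D.round(4),D.mean(0).round(4))
g=cv2.cvtColor(s["image"],cv2.COLOR_RGB2GRAY)[42:92,360:405]; g=cv2.resize(g,None,fx=3,fy=3,interpolation=cv2.INTER_CUBIC)
print("gray",g[75,::9])
for t in (165,170,175,180):
    cs=cv2.findContours((g>t).astype(np.uint8),cv2.RETR_EXTERNAL,cv2.CHAIN_APPROX_NONE)[0]
    c=max(cs,key=cv2.contourArea)[:,0]; c=cv2.convexHull(c.astype(np.int32))[:,0]; print(t,*circ(world(s,(c+.5)/3-.5+[360,42],.086)))
E
```

```text
comp 8755 [408.2  86.1] (array([ 0.63265686, -0.27396838]), (177.3784942626953, 57.30387878417969), 83.50170135498047) [ 0.6387 -0.2553] 0.0573 0.0146
comp 1754 [467.5  81.5] (array([ 0.62753253, -0.3433985 ]), (37.211517333984375, 37.553314208984375), 49.62046432495117) [ 0.6251 -0.3299] 0.0162 0.0008
comp 1644 [373.3  75.5] (array([ 0.63463037, -0.22550458]), (49.83224105834961, 24.62327003479004), 50.08802795410156) [ 0.642  -0.2264] 0.0207 0.0015
comp 1175 [407.1  74.9] (array([ 0.63528101, -0.26398416]), (6.570132255554199, 34.6074104309082), 83.95413208007812) [ 0.6324 -0.2566] 0.0092 0.0043
comp 1166 [428.3  78.3] (array([ 0.63174957, -0.29163074]), (6.328334331512451, 34.18164825439453), 83.70838165283203) [ 0.6292 -0.2808] 0.0093 0.0043
comp 1123 [417.7  76. ] (array([ 0.63391388, -0.27765271]), (6.122251510620117, 34.46617126464844), 82.29327392578125) [ 0.6312 -0.2682] 0.0093 0.0044
[array([401.4,  49.1]), array([364.5,  48.6]), array([362.7,  87.9]), array([398.5,  88.3])] [np.int32(147), np.int32(143), np.int32(130), np.int32(118), np.int32(114)]
dots [[ 0.6615 -0.248 ]
 [ 0.6621 -0.2044]
 [ 0.6184 -0.2041]
 [ 0.6179 -0.2479]] [ 0.6399 -0.2261]
gray [126 132 101 151 154 153 153 153 152 153 153 153 153 152 123]Traceback (most recent call last):
  File "<stdin>", line 14, in <module>
ValueError: max() iterable argument is empty
```

```bash
cat > act.py <<'E'
from det import *
def pick(xy,a,z,op,force,up=.16):
    x,y=xy
    manip.move_to([x,y,z+.06],q(a)); manip.command_gripper(op)
    manip.move_linear([x,y,z],q(a),feed=.1)
    manip.command_gripper(0.0,grasp_force=force)
    st=manip.get_state(); print("gap mm",st["finger_gap"]*92,"grip",st["grip_force"],"t",st["clock"])
    manip.move_linear([x,y,z+.03],q(a),feed=.08); manip.move_linear([x,y,up],q(a),feed=.2)
    print("lifted",manip.get_state()["finger_gap"]*92)
def place(xy,a,z,op,up=.16,via=None):
    x,y=xy
    manip.move_linear([x,y,up],q(a),feed=.25)
    manip.move_linear([x,y,z+.008],q(a),feed=.15)
    manip.wait(.2)
    hit=manip.move_linear([x,y,z-.003],q(a),feed=.015,f_stop=2.5)
    st=manip.get_state(); print("hit",hit,"z-err mm",(st["position"][2]-z)*1e3, "xy",st["position"][:2].round(4))
    manip.command_gripper(op); manip.wait(.2)
    manip.move_linear([x,y,st["position"][2]+.08],q(a),feed=.15); print("t",manip.get_state()["clock"])
E
python3 - <<'E'
from act import *
s=load("w1")
g=cv2.cvtColor(s["image"],cv2.COLOR_RGB2GRAY)[42:92,360:412]; g=cv2.resize(g,None,fx=3,fy=3,interpolation=cv2.INTER_CUBIC)
for t in (137,140,145):
    cs=cv2.findContours((g>t).astype(np.uint8),cv2.RETR_EXTERNAL,cv2.CHAIN_APPROX_NONE)[0]
    c=max(cs,key=cv2.contourArea)[:,0]; c=cv2.convexHull(c.astype(np.int32))[:,0]
    p,r=circ(world(s,(c+.5)/3-.5+[360,42],.086)); print(t,p,r)
    if t==140: best,rb=p,r
if .0175<rb<.0205:
    pick(best,0,.060,.75,12); place([.4460,.0018],0,.010,.65)
    manip.move_to([.52,-.19,.25],q(0)); snap("wrist","w3"); print(manip.get_state()["clock"])
E
```

```text
137 [ 0.64513681 -0.21986757] 0.02211438546120129
140 [ 0.64032041 -0.22224   ] 0.01778651877033577
145 [ 0.64014355 -0.222169  ] 0.017314352398111025
gap mm 37.79672021764368 grip 12.00017049908638 t 7.9083
lifted 37.87142064462174
hit True z-err mm -0.08239454197448391 xy [0.446  0.0019]
t 13.5917
14.6583
```

```bash
cp pics/w3.png pics/w3v.png
```

```text
(no output)
```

View pics/w3.png

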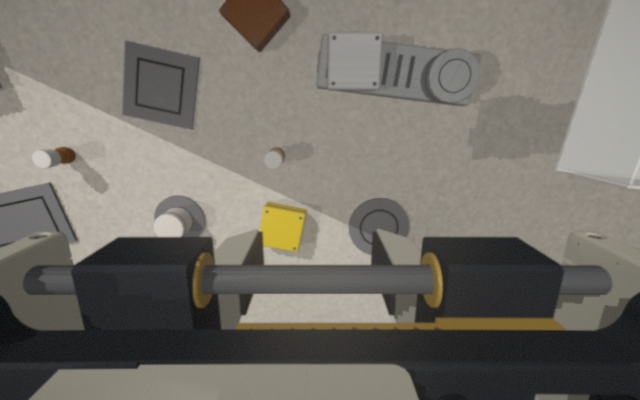

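The pot stands upright on the small pad at (172,222). The box (355,61) and tin (455,76) are still in place on the cassette.

```bash
python3 - <<'E'
from act import *
s=load("w3"); m=dark(s,9,14)
C=comps(m,(310,25,490,115))
d=[(px.mean(0),a) for px,a in C if 40<a<260 and 325<px[:,0].mean()<382]
print([(x.round(1),a) for x,a in d])
D=world(s,np.array([x for x,a in d]),.054); print("box",rect(D),D.mean(0))
for px,a in C:
    if a>300:
        c,r=circ(world(s,px,.058)); e=np.std(np.linalg.norm(world(s,px,.058)-c,axis=1)); print(a,px.mean(0).round(1),"ring",c.round(4),r.round(4),e.round(4),"slot",rect(world(s,px,.028)))
E
```

```text
[(array([376.8,  37.5]), np.int32(197)), (array([333.8,  37.3]), np.int32(183)), (array([332.9,  83. ]), np.int32(169)), (array([374.2,  83.4]), np.int32(164))]
box (array([ 0.63998309, -0.22619647]), (43.77618408203125, 43.83607864379883), 89.54696655273438) [ 0.63998423 -0.22620724]
8040 [404.3  87.5] ring [ 0.6127 -0.2671] 0.044 0.0166 slot (array([ 0.63238275, -0.27596503]), (173.60523986816406, 57.158016204833984), 83.58857727050781)
2316 [454.   75.2] ring [ 0.6251 -0.3299] 0.0162 0.0007 slot (array([ 0.62810699, -0.34218515]), (37.77838134765625, 37.805049896240234), 32.616878509521484)
1586 [409.9  71.5] ring [ 0.629  -0.2834] 0.0093 0.0044 slot (array([ 0.63211243, -0.29177182]), (6.248288631439209, 34.8295783996582), 83.4593734741211)
1531 [385.4  68.5] ring [ 0.6319 -0.2582] 0.0092 0.0044 slot (array([ 0.63532867, -0.2641282 ]), (6.074178218841553, 34.735042572021484), 82.60018920898438)
1384 [397.6  70. ] ring [ 0.6304 -0.2709] 0.0091 0.0043 slot (array([ 0.63372968, -0.2777113 ]), (5.767477512359619, 34.17857360839844), 82.37019348144531)
430 [318.6  60.6] ring [ 0.6387 -0.191 ] 0.0065 0.0027 slot (array([ 0.64289063, -0.1888791 ]), (2.934547185897827, 23.554588317871094), 82.44637298583984)
303 [326.4  71. ] ring [ 0.6303 -0.1983] 0.0046 0.002 slot (array([ 0.63441589, -0.19761743]), (17.73379898071289, 2.639834403991699), 0.45058250427246094)
```

```bash
python3 - <<'E'
from act import *
pick([.6400,-.2262],-.008,.032,.85,20); place([.6175,.0045],-.2094,.008,.78)
pick([.6251,-.3299],0,.032,.85,18); place([.4342,-.2722],0,.008,.76)
manip.move_to([.53,-.15,.27],q(0)); snap("wrist","w4"); print(manip.get_state()["clock"])
E
```

```text
gap mm 55.95937048444134 grip 20.000152587890625 t 17.275
lifted 56.09751828505928
hit True z-err mm 0.33238795965761375 xy [0.6174 0.0046]
t 22.775
gap mm 53.867901592813816 grip 18.00019919872284 t 25.6917
lifted 53.93847870863245
hit True z-err mm 0.20727661845808265 xy [ 0.4342 -0.2721]
t 31.0583
32.0583
```

View pics/w4.png

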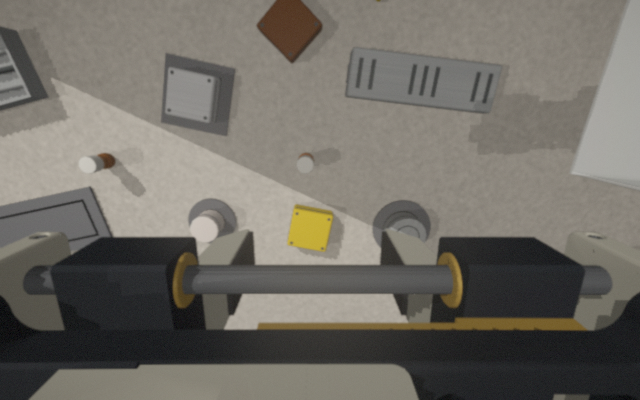

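The box is on the square pad at (192,96) and the tin on the round pad at (407,228). The cassette is now clear, with seven slots visible and the middle one at about (424,80).

```bash
python3 - <<'E'
from act import *
s=load("w4"); m=dark(s,9,14)
S=[px for px,a in comps(m,(340,40,510,115)) if 400<a<3000]
for px in S: print(len(px),rect(world(s,px,.028)))
d=[(px.mean(0),a) for px,a in comps(m,(160,60,222,130)) if 40<a<260]; print([(x.round(0),a) for x,a in d])
d=[x for x,a in d]; D=world(s,np.array(d),.030); print("box now",D.round(4),D.mean(0),rect(D))
A=-.129
for a in (np.pi/2+A,-np.pi/2+A): print([manip.ik(p,q(a)) is not None for p in ([.6337,-.2777,.006],[.6337,-.2777,.15])])
for a in (np.pi/2+.2143,-np.pi/2+.2143): print([manip.ik(p,q(a)) is not None for p in ([.4338,.2604,.010],[.4338,.2604,.15])])
E
```

```text
1433 (array([ 0.62632025, -0.34021759]), (6.454118728637695, 34.77598190307617), 83.08702850341797)
1417 (array([ 0.63521326, -0.26404184]), (6.450730800628662, 34.977291107177734), 83.57079315185547)
1402 (array([ 0.63208466, -0.29172   ]), (6.271153450012207, 34.996734619140625), 83.27629852294922)
1401 (array([ 0.63359937, -0.27785468]), (6.345857620239258, 34.65485382080078), 83.15306854248047)
1398 (array([ 0.62450299, -0.35507681]), (6.390756130218506, 34.98566818237305), 83.6619873046875)
1387 (array([ 0.64099127, -0.21557491]), (6.3535542488098145, 34.83647537231445), 82.66679382324219)
1376 (array([ 0.64266455, -0.20058008]), (6.175283908843994, 34.466548919677734), 83.16262817382812)
[(array([175., 120.]), np.int32(138)), (array([172.,  72.]), np.int32(137)), (array([209.,  80.]), np.int32(125)), (array([205., 117.]), np.int32(124)), (array([169., 110.]), np.int32(118))]
box now [[ 0.5888  0.0235]
 [ 0.6434  0.0208]
 [ 0.6343 -0.022 ]
 [ 0.5914 -0.0127]
 [ 0.6005  0.03  ]] [0.61167684 0.00790898] (array([0.61246875, 0.00506543]), (43.716796875, 54.007564544677734), 77.87992095947266)
[True, True]
[True, True]
[True, True]
[True, True]
```

```bash
python3 - <<'E'
from act import *
pick([.6336,-.2779],np.pi/2-.1175,.005,.85,40); place([.4338,.2604],np.pi/2+.2143,.009,.78)
manip.move_to([.36,.22,.3],q(0)); snap("wrist","w5")
manip.move_to([.38,-.11,.28],q(0)); snap("wrist","w6"); print(manip.get_state()["clock"])
E
```

```text
gap mm 55.52904762562233 grip 40.000450015068054 t 35.1333
lifted 55.5895847229583
hit True z-err mm 0.5578224964543719 xy [0.4338 0.2604]
t 42.125
45.1667
```

View pics/w5.png

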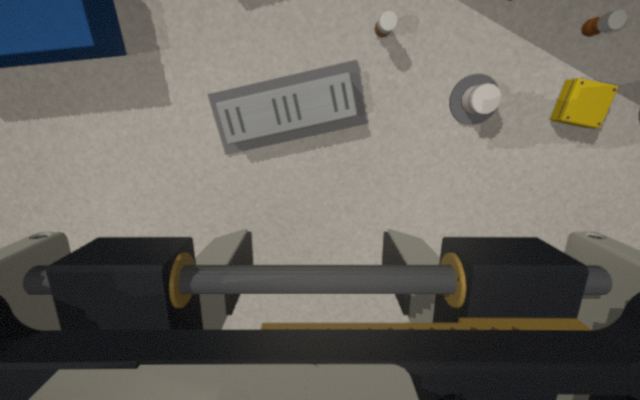

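View pics/w6.png

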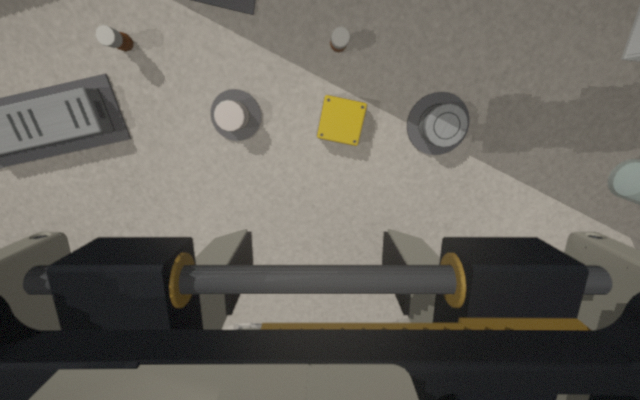

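All four containers stand on their pads: cassette (287,107) in the first view, pot (230,114) and tin (444,124) in the second. Next I check the centring numerically.

```bash
python3 - <<'E'
from act import *
s=load("w5"); m=dark(s,7,14)
S=[rect(world(s,px,.032)) for px,a in comps(m,(220,75,356,140)) if 250<a<3000]
S=[x for x in S if 25<max(x[1])<40 and min(x[1])<9]; 
for x in S: print(x[0].round(4),np.round(x[1],1),round(x[2],1))
c=np.array([x[0] for x in S]); c=c[np.argsort(c[:,1])]; print("cassette",len(c),c.mean(0),"yaw",-np.polyfit(c[:,1],c[:,0],1)[0])
s=load("w6"); m=dark(s,9,14)
for px,a in comps(m,(425,105,467,145))[:3]: print("tin",a,*circ(world(s,px,.034)))
def hull(s,roi,f,z):
    x0,y0,x1,y1=roi; g=cv2.cvtColor(s["image"],cv2.COLOR_RGB2GRAY)[y0:y1,x0:x1]; g=cv2.resize(g,None,fx=3,fy=3,interpolation=cv2.INTER_CUBIC)
    c=max(cv2.findContours(f(g).astype(np.uint8),cv2.RETR_EXTERNAL,cv2.CHAIN_APPROX_NONE)[0],key=cv2.contourArea)
    c=cv2.convexHull(c)[:,0]; return circ(world(s,(c+.5)/3-.5+[x0,y0],z))
for n,roi in (("w6",(208,92,252,136)),("w5",(462,78,508,122))):
  s=load(n)
  g=cv2.cvtColor(s["image"],cv2.COLOR_RGB2GRAY); print(g[(roi[1]+roi[3])//2,roi[0]:roi[2]:3])
  for t in (160,175,190,200,205,210): print("pot",n,t,*hull(s,roi,lambda g:g>t,.036))
E
```

```text
[0.4497 0.1842] [34.6  6.3] 12.0
[0.4465 0.1988] [34.5  6.2] 12.3
[0.4361 0.2464] [34.4  6. ] 12.5
[0.4331 0.2602] [34.4  6.3] 13.0
[0.4166 0.336 ] [34.6  6.3] 12.1
[0.4301 0.2737] [34.5  6.1] 12.0
[0.4197 0.3215] [34.3  6.2] 12.8
[0.4075 0.348 ] [28.7  6.6] 9.8
cassette 8 [0.42992963 0.27110936] yaw 0.23741853843795077
tin 1580 [ 0.43403909 -0.27154345] 0.016216343454137545
tin 500 [ 0.42356581 -0.28486714] 0.011667264308157163
tin 455 [ 0.4514323  -0.28805392] 0.00611175534566202
[157 111 158 178 179 178 178 179 177 178 178 177 111  95  84]
pot w6 160 [0.44620366 0.00164326] 0.017688449399593284
pot w6 175 [0.44645343 0.00179606] 0.01658177466912225Traceback (most recent call last):
  File "<stdin>", line 16, in <module>
  File "<stdin>", line 11, in hull
ValueError: max() iterable argument is empty
```

All four are within 1 mm of their outlines. The cassette measures (0.4331, 0.2601) with yaw 0.218, against a target of (0.4338, 0.2604) and 0.214. That calculation leaves out the eighth detection, which is a shadow. I'm handing in.

```bash
python3 -c "
from rig import manip
print(manip.sign_off())"
```

```text
the job is handed in; nothing more can be done
None
```

The stack is taken apart and handed in: all four containers stand upright on their own pads, each within about 1 mm of its outline by the wrist camera, and the cassette and box are squared to within about 0.004 rad.

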